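# Stand the collet chuck in its taper seat

### The job

Take the steel collet chuck out of the leaning storage pot and stand it upright in the bench block with the large tapered bore, the one its taper fits, lowering it fully home before you let go. The block with the small bore is the wrong one. Leave the straight-shank cutter beside the work where it stands.

Things in the scene. Friction and masses are not known exactly. Their poses are not given: they have to be found in the camera images.
- chuck_nose (a point): Loose steel collet chuck, 134 mm long, 0.7 kg, round. From its tip: taper 60 mm long, 20 to 46 mm diameter; collar 4 mm; dark flange 62 mm diameter, 14 mm thick; plain nose 38 mm diameter, 56 mm long, the part to grip. Point: on the axis, mid-nose, 28 mm from the nose's end face and from the flange, 106 mm from the tip. z: along the axis, from taper to nose; leans about 25 degrees at the start.
- pot_rim (a point): Black plastic pot, 64 mm outside diameter, on a small fixed grey stand, leaning 25 degrees towards the robot (the stand's yaw varies). The chuck starts with its taper in it and its flange resting on the rim, and draws out freely along its own leaning axis; 70 mm of draw clears the pot. Point: centre of the rim, about 82 mm above the bench.
- seat_mouth (a point): Fixed grey block, 90 mm square, 80 mm high, upright tapered bore of 46 mm mouth, oiled, matching the chuck. Point: centre of the mouth at the block's top; z up. Chuck fully home: flange 4 mm above the block, mid-nose 46 mm above this point. An equal block with a bore of only 28 mm mouth stands beside it, on either side: the wrong one.
- cutter: Bystander: loose dark straight-shank cutter standing on its head, 86 mm high: head 50 mm diameter and 26 mm high, shank of 25 mm diameter pointing up. The origin is the centre of its underside. To be left where it stands.
Things that resemble listed ones, but are neither listed nor needed, are in the scene too. Leave any green or turquoise look-alike of the part that bears seat_mouth alone.

How it is judged:
By the outcome, as a careful person would: the job done as asked, in the order asked, and still so for the second after the job is handed in, with the robot touching nothing.
It also fails if it takes over 38 s, if anything falls off the work surface, if the arm or the gripper's body presses on something with over 40 N, if the wrist force passes 120 N, or if a joint passes its speed limit or range.

### The arm

A 6-joint arm with a two-finger parallel gripper is mounted at the origin on the work surface. World frame = base frame: x ahead of the robot, y to its left, z up, the work surface at z = 0. Lengths are in m, angles in rad, forces in N, time in s.
With the tool pointing down it reaches from about 0.275 to 0.825 m from the base axis. Payload 4.9 kg.
Tool frame: the origin (TCP) lies at the very end of the fingers, on their centre line; the grasp point (between the pads) lies 19 mm behind it (r.grip_depth is the distance from the TCP to the grasp point, in m); x points along the fingers, z is the direction in which the jaws open and shut, and the axes are right-handed (so a half turn about x gives the same grasp; the last joint's range is limited). The gripper opens to 85 mm and grips with 20 to 120 N. Pads are 22 mm wide; open, the fingers measure 114 mm over their backs; the gripper's body (76 mm by 85 mm) begins 54 mm behind the grasp point. The pads swing forward as they close: fully open they stand 13 mm farther back than shut.
Start: joints at [-1.413, 0.326, -0.193, 1.052, 0, 1.437], TCP at [0.158, -0.527, 0.231] pointing down, gripper open.
Joint ranges: [-2.65, 2.65], [-0.97, 1.79], [-1.3, 1.35], [-1.93, 2.1], [-1.47, 1.37], [-3.14, 3.14]. Speed limits (rad/s): [2.57, 2.57, 3.14, 3.14, 3.14, 3.14].

### API

Orientations are given as a unit quaternion [x, y, z, w].
In Python, from cell import r gives the robot as it stands. The module is installed in compiled form; this text tells all that it offers.
- The arm moves only by the tool drive_tool, never from a script. Its argument "moves" is a list of rows, each a list of 7 numbers: the gripper command: -1 is shut, 1 is fully open, values between are in proportion, then the shift along the tool's x, y, z in mm, then the turn, a rotation vector about the tool's x, y, z in degrees. A call has 1 to 8 rows; each row shifts and turns the pose as measured when the row begins, along the tool's axes as they then stand; what a row does not reach is not made up. A row lasts 1/8 s, in which the tool goes at most 62.5 mm and 10.7 degrees, less where a joint would pass 70% of its speed; a pose out of reach is approached as far as the arm can. A call with a gripper value outside its range is refused whole. The fingers move at their own pace and stop on an object; "force" is the grip in N (left out, the last holds). Time passes only in rows, so rows that do not move let the fingers close. It gives the time, the measured TCP pose, the force and the opening at its end, in the units of the state.
- r.state(): the state, without advancing time (a new reading comes with each control period).
- r.read_camera(name): name is "side" or "top" or "wrist"; returns (picture, depth): 480x640x3 uint8, blue, green, red; 480x640 float32, m along the optical axis (not along the pixel's ray), 0 where there is no reading.
- r.get_calibration(name): a dict with "fx", "fy", "cx", "cy" (pixels), "k1" (the pictures are not rectified: a ray, as slopes to the right and down, at radius r is drawn at 1 + k1 r^2 times it, then the intrinsics apply), "extrinsics" (4x4, takes a point from camera to world coordinates). Camera axes: x right, y down, z forward; pixel columns grow to the right and rows downward; lengths in m; the calibration is good to about 2 mm. A picture is of the moment at which its call begins: read the wrist's pose just before it. get_calibration takes no time and is no camera call; for the wrist camera it gives the pose at the moment of the call.
- r.finish_job(): hands the job in, once; it reports no verdict.
The state is a dict: "clock": time; "q": joint angles; "joint_velocities": joint speeds; "effort": joint torques, N m; "tool_pos": TCP position; "ee_rot": TCP orientation; "wrist_force": force on the tool from outside, world axes, zero at the start; "torque": the same for the moment, N m; "opening": finger opening in m.
Only numpy, scipy, OpenCV 4.12 (cv2) and the standard library are available. Lean on these libraries where they do the work, as an engineer would, in place of code of your own. Each camera call takes 0.05 s, during which the arm holds its last target.

## Working session

There is one attempt and no reset: what is moved stays moved. The work goes in short steps, Python scripts to look and compute and a tool call to move; the robot and the scene stay as the last step left them, time stands still between calls to the robot, and variables do not carry over. Pictures are saved under pics/ and viewed, and the job is handed in when it is done.

Besides the shell and the picture viewer there is one more tool, called after "Request:" by a JSON object that holds its "api" and its "payload", one argument or row to a line. drive_tool: Moves the arm, as the interface text tells. Its arguments: {"type":"object","properties":{"moves":{"type":"array","items":{"type":"array","items":{"type":"number"}}},"force":{"type":"number"}},"required":["moves"]}

```bash
mkdir -p pics
cat > h.py <<'E'
import numpy as np, cv2
from cell import r
from scipy.spatial.transform import Rotation as R
def grab(n):
    c=r.get_calibration(n); p,d=r.read_camera(n); np.savez(''+n+'.npz',p=p,d=d,E=c['extrinsics'],k=[c['fx'],c['fy'],c['cx'],c['cy'],c['k1']]); return p,d
def load(n):
    return np.load(''+n+'.npz')
def cloud(n):
    z=load(n); fx,fy,cx,cy,k1=z['k']; d=z['d']
    v,u=np.mgrid[0:480,0:640]
    K=np.array([[fx,0,cx],[0,fy,cy],[0,0,1.]])
    und=cv2.undistortPoints(np.stack([u,v],-1).reshape(-1,1,2).astype(np.float64),K,np.array([k1,0,0,0.])).reshape(480,640,2)
    P=np.stack([und[...,0]*d,und[...,1]*d,d],-1)
    E=z['E']; W=P@E[:3,:3].T+E[:3,3]; W[d<=0]=np.nan
    return z['p'],W
E
python3 - <<'E'
from h import *
print(r.state())
for n in('side','top'):
    p,d=grab(n); cv2.imwrite(f'pics/{n}0.png',p)
    z=load(n);print(n,z['k'],z['E'])
E
```

```text
{'clock': 0.0, 'q': array([-1.41322362e+00,  3.26965124e-01, -1.93572986e-01,  1.05200974e+00,
       -3.61017140e-05,  1.43657045e+00]), 'joint_velocities': array([ 8.34317573e-04,  1.34923123e-03, -1.66655359e-04,  3.70726069e-04,
        6.62723351e-04,  6.69558691e-05]), 'effort': array([-1.15916930e-03, -4.43393826e+01,  2.62440509e+01,  1.55819475e-02,
       -1.76462813e-04,  3.21851239e-06]), 'tool_pos': array([ 0.15811587, -0.52617374,  0.23049441]), 'ee_rot': array([ 0.42242011,  0.56783057, -0.42157289,  0.5669268 ]), 'wrist_force': array([-0.7763427 ,  0.44934982,  0.21704662]), 'torque': array([ 0.04043147, -0.03948338,  0.04520037]), 'opening': 0.0849367980400243}
side [ 6.04742560e+02  6.04742560e+02  3.18053057e+02  2.32351033e+02
 -5.87054885e-03] [[-0.97189635 -0.17837718  0.15361986  0.38423634]
 [-0.23533267  0.75283441 -0.61470228  0.64512186]
 [-0.00600146 -0.63357868 -0.77365499  0.89982709]
 [ 0.          0.          0.          1.        ]]
top [ 4.35158408e+02  4.35158408e+02  3.23091703e+02  2.35917211e+02
 -1.09601888e-01] [[ 2.68634608e-03 -9.88518594e-01  1.51075385e-01  4.38249170e-01]
 [-9.99988571e-01 -2.05800289e-03  4.31533733e-03 -8.01047145e-04]
 [-3.95487761e-03 -1.51085251e-01 -9.88512825e-01  8.39284321e-01]
 [ 0.00000000e+00  0.00000000e+00  0.00000000e+00  1.00000000e+00]]
```

View pics/side0.png

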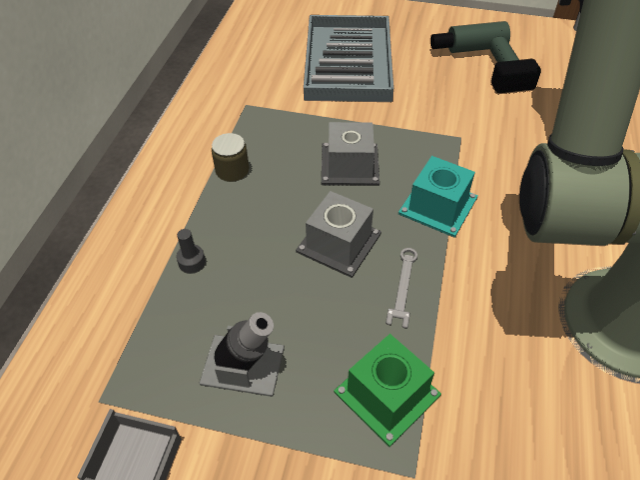

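View pics/top0.png

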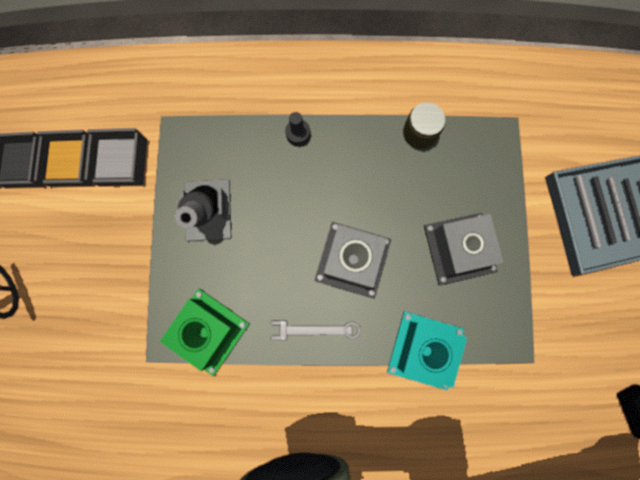

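The chuck's nose end is at about (186,216) in top and (261,325) in side. The large bore is at about (357,256) in top and (340,215) in side. The small-bore block is at (473,243) in top. The cutter is at (297,128). Next I'll enlarge and measure.

Run:
```python
from h import *
T=load('top')['p'];S=load('side')['p']
a=cv2.resize(T[170:250,150:250],None,fx=4,fy=4,interpolation=2); b=cv2.resize(T[216:296,310:410],None,fx=4,fy=4,interpolation=2)
c=cv2.resize(S[300:380,200:300],None,fx=4,fy=4,interpolation=2); d=cv2.resize(S[180:260,290:390],None,fx=4,fy=4,interpolation=2)
cv2.imwrite('pics/crop0.png',np.vstack([np.hstack([a,b])[:300],np.hstack([c,d])[:300]]))
p,W=cloud('top'); p2,W2=cloud('side')
def pr(W,pts):
    for u,v in pts: print((u,v),W[v,u].round(4))
print('top');pr(W,[(186,216),(182,210),(200,205),(340,240),(375,262),(473,230),(450,160),(295,118),(220,225)])
print('side');pr(W2,[(262,325),(262,318),(255,338),(243,350),(315,220),(340,235),(187,235)])
# block top
for W_,box,nm in((W,(215,296,310,400),'top'),(W2,(185,270,295,385),'side')):
    q=W_[box[0]:box[1],box[2]:box[3]].reshape(-1,3); q=q[(q[:,2]>.072)&(q[:,2]<.09)].astype(np.float32)
    print(nm,len(q),np.median(q[:,2]),q[:,:2].min(0),q[:,:2].max(0),cv2.minAreaRect(q[:,:2]))
```

```text
top
(186, 216) [0.5763 0.2268 0.1486]
(182, 210) [0.5857 0.233  0.1517]
(200, 205) [0.6027 0.2148 0.1134]
(340, 240) [ 0.5474 -0.0274  0.0778]
(375, 262) [ 0.5083 -0.0886  0.0792]
(473, 230) [ 0.5655 -0.2656  0.0806]
(450, 160) [ 7.228e-01 -2.541e-01  3.000e-04]
(295, 118) [0.7736 0.0549 0.0853]
(220, 225) [0.5862 0.204  0.0094]
side
(262, 325) [0.5722 0.2303 0.1439]
(262, 318) [0.5753 0.2197 0.145 ]
(255, 338) [0.5796 0.2447 0.1282]
(243, 350) [0.5999 0.2499 0.093 ]
(315, 220) [ 0.5592 -0.0333  0.0793]
(340, 235) [ 0.5089 -0.0122  0.0763]
(187, 235) [0.7657 0.057  0.0864]Traceback (most recent call last):
  File "<stdin>", line 14, in <module>
cv2.error: OpenCV(4.12.0) /io/opencv/modules/imgproc/src/convhull.cpp:143: error: (-215:Assertion failed) total >= 0 && (depth == CV_32F || depth == CV_32S) in function 'convexHull'
```

View pics/crop0.png

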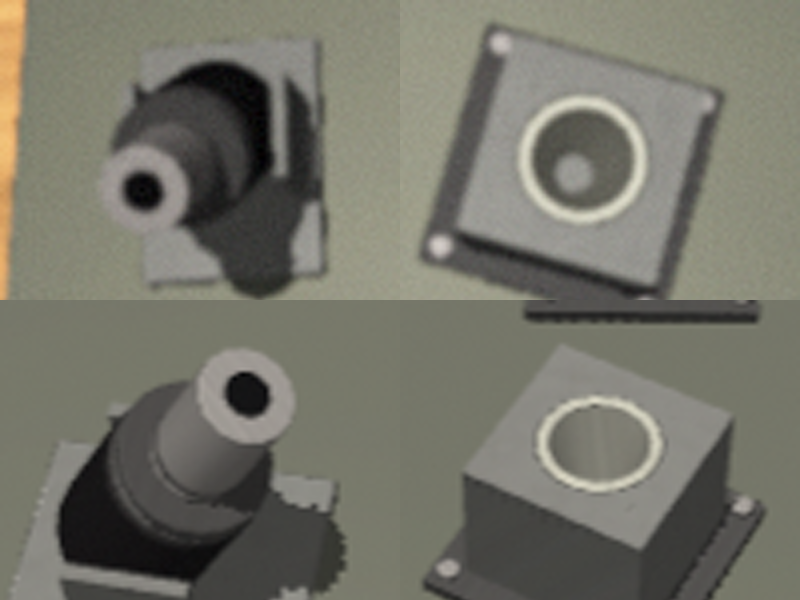

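```bash
cat >> h.py <<'E'
from scipy.optimize import least_squares
def tri(obs):
    A=[];b=[]
    for n,u,v in obs:
        z=load(n); fx,fy,cx,cy,k1=z['k'];E=z['E']
        q=cv2.undistortPoints(np.array([[[u,v]]],float),np.array([[fx,0,cx],[0,fy,cy],[0,0,1.]]),np.array([k1,0,0,0.])).ravel()
        d=E[:3,:3]@np.r_[q,1]; d/=np.linalg.norm(d); M=np.eye(3)-np.outer(d,d); A.append(M); b.append(M@E[:3,3])
    A=np.vstack(A);b=np.hstack(b); x=np.linalg.lstsq(A,b,rcond=None)[0]; return x,np.linalg.norm(A@x-b)
def sdf(h,rho):  # h from mid-nose along axis; union of cylinders
    def cyl(a,b,R): 
        dx=rho-R; dy=np.maximum(a-h,h-b); return np.minimum(np.maximum(dx,dy),0)+np.hypot(np.maximum(dx,0),np.maximum(dy,0))
    return np.minimum(np.minimum(cyl(-.03,.028,.019),cyl(-.042,-.028,.031)),1)
def fitchuck(q,c0,d0):
    def f(x):
        d=x[3:]/np.linalg.norm(x[3:]); v=q-x[:3]; h=v@d; rho=np.linalg.norm(v-h[:,None]*d,axis=1)
        return np.r_[sdf(h,rho),(np.linalg.norm(x[3:])-1)*.1]
    s=least_squares(f,np.r_[c0,d0],loss='soft_l1',f_scale=.002); x=s.x
    return x[:3],x[3:]/np.linalg.norm(x[3:]),np.median(abs(f(x)))
E
python3 - <<'E'
from h import *
e=tri([('top',186,217),('side',261.5,323.8)]); print('nose end',e)
print('mouth',tri([('top',355.5,255.5),('side',340,215.7)]))
c0=e[0]; 
p,W=cloud('top'); p2,W2=cloud('side')
for nm,Ws in(('top',[W]),('side',[W2]),('both',[W,W2])):
    q=np.vstack([w.reshape(-1,3) for w in Ws]); q=q[np.isfinite(q).all(1)]
    d=np.array([-.35,.2,.9]);d/=np.linalg.norm(d); m=c0-.028*d
    for k in range(4):
        v=q-m;h=v@d; rho=np.linalg.norm(v-h[:,None]*d,axis=1)
        s=q[(h>-.035)&(h<.04)&(rho<.04)]
        m,d,res=fitchuck(s,m,d)
    print(nm,len(s),m.round(4),d.round(3),np.degrees(np.arccos(d[2])),np.degrees(np.arctan2(d[1],d[0])),res,'end',m+.028*d)
for W_,box,nm in((W,(215,296,310,400),'top'),(W2,(185,270,295,385),'side')):
    q=W_[box[0]:box[1],box[2]:box[3]].reshape(-1,3); q=q[(q[:,2]>.072)&(q[:,2]<.09)]
    q=np.ascontiguousarray(q[:,:3],dtype=np.float32)
    print(nm,len(q),np.median(q[:,2]),cv2.minAreaRect(np.ascontiguousarray(q[:,:2])))
E
```

```text
nose end (array([0.57463864, 0.22828649, 0.14350818]), np.float64(0.0014412899157097145))
mouth (array([ 0.51903118, -0.05462687,  0.0778979 ]), np.float64(0.0012082185896481383))
top 1053 [0.5858 0.2295 0.12  ] [-0.421 -0.03   0.906] 24.978647220782882 -175.9599669609886 0.0005691898343641519 end [0.57404871 0.22865515 0.1453708 ]
side 1521 [0.5848 0.2285 0.1188] [-0.422 -0.03   0.906] 25.043094765664026 -175.87163118350924 0.0006435235033672871 end [0.57300265 0.22765637 0.14420781]
both 2572 [0.5851 0.2286 0.1193] [-0.423 -0.027  0.906] 25.09118615649372 -176.39582021404226 0.0007263951337213616 end [0.57329341 0.22789961 0.14465071]
top 2110 0.0795919 ((0.5207891464233398, -0.054064732044935226), (0.08877863734960556, 0.0906403437256813), 73.31653594970703)
side 1710 0.07798449 ((0.5186540484428406, -0.054308533668518066), (0.09422805905342102, 0.09214474260807037), 73.78358459472656)
```

```bash
cat >> h.py <<'E'
C=np.array([.5851,.2287,.1193]); D=np.array([-.4226,-.0285,.906]); D/=np.linalg.norm(D)
MOUTH=np.array([.5195,-.0545,.0795])
def cur():
    s=r.state(); return np.array(s['tool_pos']),R.from_quat(s['ee_rot'])
def rowto(p,Rt,n=1):
    "total tool-frame shift (mm), turn(deg) to target from current"
    p0,R0=cur(); sh=R0.inv().apply(p-p0)*1000; tv=(R0.inv()*Rt).as_rotvec(degrees=True)
    print('shift',sh.round(1),'turn',tv.round(2),'| rows>=',np.linalg.norm(sh)/62.5,np.linalg.norm(tv)/10.7); return sh,tv
E
python3 - <<'E'
from h import *
p0,R0=cur(); print(R0.as_matrix().round(3)); q=r.state()['q']
print((R.from_euler('z',q[0])*R.from_euler('y',np.pi/2)*R.from_euler('x',q[5])).as_matrix().round(3))
# decompose for candidates
x=-D
for nm,z in(('y',np.cross(D,[1,0,0])),('-y',-np.cross(D,[1,0,0])),('xp',np.cross(D,[0,1,0])),('xm',-np.cross(D,[0,1,0]))):
    z=z/np.linalg.norm(z); M=np.stack([x,np.cross(z,x),z],1); Rt=R.from_matrix(M)
    tcp=C+x*.019; w=tcp-x*.2
    a=np.arctan2(w[1],w[0]) 
    L=R.from_euler('z',-a)*Rt; print(nm,z.round(3),'q1',a,'YZX',L.as_euler('YZX').round(3))
for yaw in range(-180,180,45):
    pass
E
```

```text
[[-0.     0.958  0.288]
 [ 0.002  0.288 -0.958]
 [-1.     0.    -0.002]]
[[ 0.     0.288 -0.958]
 [-0.    -0.958 -0.288]
 [-1.     0.    -0.   ]]
y [-0.     1.     0.031] q1 0.41409492994122066 YZX [ 1.157 -0.144 -1.18 ]
-y [ 0.    -1.    -0.031] q1 0.41409492994122066 YZX [ 1.157 -0.144  1.961]
xp [-0.906  0.    -0.423] q1 0.41409492994122066 YZX [ 1.157 -0.144 -2.764]
xm [ 0.906 -0.     0.423] q1 0.41409492994122066 YZX [ 1.157 -0.144  0.377]
```

```bash
cat >> h.py <<'E'
from scipy.spatial.transform import Slerp
def Rxz(x,z):
    x=x/np.linalg.norm(x); z=z-x*(z@x); z/=np.linalg.norm(z); return R.from_matrix(np.stack([x,np.cross(z,x),z],1))
RG=Rxz(-D,np.array([1.,0,0])); RU=Rxz(np.array([0,0,-1.]),np.array([1.,0,0]))
def plan(p,Rt,n,g=1):
    p0,R0=cur(); tv=(R0.inv()*Rt).as_rotvec(); out=[]
    for i in range(n):
        Ri=R0*R.from_rotvec(tv*i/n); out.append([g]+list(Ri.inv().apply((p-p0)/n*1000).round(0))+list(np.degrees(tv/n).round(1)))
    for k in range(0,n,8): print(np.array(out[k:k+8]).tolist())
    return out
E
python3 - <<'E'
from h import *
print(r.grip_depth, RG.as_matrix().round(3))
plan(C-.019*D+.10*D,RG,18)
E
```

```text
0.0187 [[ 0.423  0.     0.906]
 [ 0.028  1.    -0.013]
 [-0.906  0.031  0.422]]
[[1.0, 2.0, 33.0, -34.0, -4.0, -1.1, 1.0], [1.0, 2.0, 35.0, -31.0, -4.0, -1.1, 1.0], [1.0, 2.0, 37.0, -29.0, -4.0, -1.1, 1.0], [1.0, 2.0, 39.0, -26.0, -4.0, -1.1, 1.0], [1.0, 2.0, 41.0, -24.0, -4.0, -1.1, 1.0], [1.0, 3.0, 42.0, -21.0, -4.0, -1.1, 1.0], [1.0, 3.0, 44.0, -18.0, -4.0, -1.1, 1.0], [1.0, 3.0, 45.0, -15.0, -4.0, -1.1, 1.0]]
[[1.0, 4.0, 46.0, -12.0, -4.0, -1.1, 1.0], [1.0, 4.0, 46.0, -9.0, -4.0, -1.1, 1.0], [1.0, 5.0, 47.0, -6.0, -4.0, -1.1, 1.0], [1.0, 6.0, 47.0, -2.0, -4.0, -1.1, 1.0], [1.0, 7.0, 47.0, 1.0, -4.0, -1.1, 1.0], [1.0, 7.0, 46.0, 4.0, -4.0, -1.1, 1.0], [1.0, 8.0, 46.0, 7.0, -4.0, -1.1, 1.0], [1.0, 9.0, 45.0, 10.0, -4.0, -1.1, 1.0]]
[[1.0, 10.0, 44.0, 13.0, -4.0, -1.1, 1.0], [1.0, 11.0, 43.0, 16.0, -4.0, -1.1, 1.0]]
```

Request:
{"api": "drive_tool", "payload": {
  "moves": [
    [1,2,33,-34,-4,-1.1,1],
    [1,2,35,-31,-4,-1.1,1],
    [1,2,37,-29,-4,-1.1,1],
    [1,2,39,-26,-4,-1.1,1],
    [1,2,41,-24,-4,-1.1,1],
    [1,3,42,-21,-4,-1.1,1],
    [1,3,44,-18,-4,-1.1,1],
    [1,3,45,-15,-4,-1.1,1]
  ]
}}

```text
clock: 1.1
tool_pos: [0.3326, -0.1811, 0.2127]
ee_rot: [0.252, 0.586, -0.235, 0.733]
wrist_force: [0.7, 0.2, 0.1]
opening: 0.0855
```

Run:
```python
from h import *
s=r.state();print(s['clock'],s['q'].round(3),s['tool_pos'])
plan(C-.019*D+.10*D,RG,14)
```

```text
1.1 [-0.784 -0.137 -0.789  0.739  0.109  1.504] [ 0.33263001 -0.18114136  0.21271156]
[[1.0, 3.0, 32.0, -7.0, -2.8, -0.8, 0.6], [1.0, 3.0, 32.0, -6.0, -2.8, -0.8, 0.6], [1.0, 4.0, 33.0, -4.0, -2.8, -0.8, 0.6], [1.0, 4.0, 33.0, -3.0, -2.8, -0.8, 0.6], [1.0, 4.0, 33.0, -1.0, -2.8, -0.8, 0.6], [1.0, 5.0, 33.0, 0.0, -2.8, -0.8, 0.6], [1.0, 5.0, 33.0, 2.0, -2.8, -0.8, 0.6], [1.0, 5.0, 32.0, 3.0, -2.8, -0.8, 0.6]]
[[1.0, 6.0, 32.0, 5.0, -2.8, -0.8, 0.6], [1.0, 6.0, 32.0, 6.0, -2.8, -0.8, 0.6], [1.0, 7.0, 31.0, 8.0, -2.8, -0.8, 0.6], [1.0, 7.0, 31.0, 9.0, -2.8, -0.8, 0.6], [1.0, 8.0, 30.0, 10.0, -2.8, -0.8, 0.6], [1.0, 8.0, 30.0, 12.0, -2.8, -0.8, 0.6]]
```

Request:
{"api": "drive_tool", "payload": {
  "moves": [
    [1,3,32,-7,-2.8,-0.8,0.6],
    [1,3,32,-6,-2.8,-0.8,0.6],
    [1,4,33,-4,-2.8,-0.8,0.6],
    [1,4,33,-3,-2.8,-0.8,0.6],
    [1,4,33,-1,-2.8,-0.8,0.6],
    [1,5,33,0,-2.8,-0.8,0.6],
    [1,5,33,2,-2.8,-0.8,0.6],
    [1,5,32,3,-2.8,-0.8,0.6]
  ]
}}

```text
clock: 2.1
tool_pos: [0.4574, 0.0633, 0.2003]
ee_rot: [0.111, 0.568, -0.094, 0.81]
wrist_force: [-0.4, 0.2, 0.8]
opening: 0.0856
```

Run:
```python
from h import *
s=r.state();print(s['clock'],s['q'].round(3),s['tool_pos'])
plan(C-.019*D+.10*D,RG,7)
```

```text
2.1 [-0.007 -0.049 -0.796  0.48  -0.023  1.854] [0.45738362 0.06329162 0.2002724 ]
[[1.0, 5.0, 26.0, 5.0, -2.3, -0.7, 0.6], [1.0, 5.0, 26.0, 6.0, -2.3, -0.7, 0.6], [1.0, 6.0, 25.0, 7.0, -2.3, -0.7, 0.6], [1.0, 6.0, 25.0, 8.0, -2.3, -0.7, 0.6], [1.0, 6.0, 25.0, 9.0, -2.3, -0.7, 0.6], [1.0, 7.0, 24.0, 10.0, -2.3, -0.7, 0.6], [1.0, 7.0, 24.0, 10.0, -2.3, -0.7, 0.6]]
```

Request:
{"api": "drive_tool", "payload": {
  "moves": [
    [1,5,26,5,-2.3,-0.7,0.6],
    [1,5,26,6,-2.3,-0.7,0.6],
    [1,6,25,7,-2.3,-0.7,0.6],
    [1,6,25,8,-2.3,-0.7,0.6],
    [1,6,25,9,-2.3,-0.7,0.6],
    [1,7,24,10,-2.3,-0.7,0.6],
    [1,7,24,10,-2.3,-0.7,0.6],
    [1,0,0,0,0,0,0]
  ]
}}

```text
clock: 3.1
tool_pos: [0.5499, 0.2348, 0.1885]
ee_rot: [0.008, 0.538, 0.017, 0.843]
wrist_force: [-0.3, -0.3, -0.2]
opening: 0.0855
```

Run:
```python
from h import *
s=r.state();print(s['clock'],s['q'].round(3),s['tool_pos'])
rowto(C-.019*D+.10*D,RG); rowto(C-.019*D,RG)
p,d=grab('wrist'); cv2.imwrite('pics/wrist1.png',p)
p,W=cloud('wrist'); q=W.reshape(-1,3); q=q[np.isfinite(q).all(1)]
m,dd=C,D
for k in range(4):
    v=q-m;h=v@dd; rho=np.linalg.norm(v-h[:,None]*dd,axis=1)
    s=q[(h>-.035)&(h<.034)&(rho<.04)]
    m,dd,res=fitchuck(s,m,dd)
print(len(s),m,dd,res,C,D)
```

```text
3.1 [ 0.333  0.187 -0.613  0.346 -0.104  1.869] [0.54986641 0.23477775 0.18854011]
shift [-3.6 -8.3  2.6] turn [ 1.01 -0.05 -0.45] | rows>= 0.1504804849100416 0.10397206930527846
shift [96.4 -9.1  2.7] turn [ 1.01 -0.05 -0.45] | rows>= 1.5492934790276518 0.10397206930527846
6643 [0.58608162 0.22937869 0.11944292] [-0.42191535 -0.02742499  0.90622034] 0.00032383066329910205 [0.5851 0.2287 0.1193] [-0.42254951 -0.02849659  0.90589175]
```

View pics/wrist1.png

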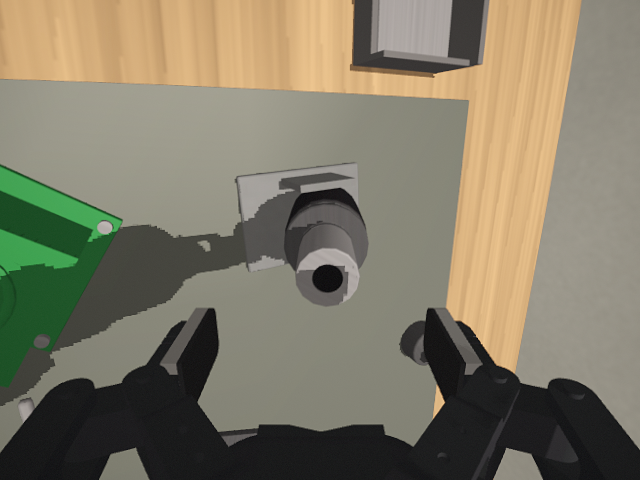

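The wrist view shows the nose end at (327,278), midway between the fingers at about 205 and 440. Its fit agrees with the fixed cameras to 1 mm.

```bash
sed -i 's/^C=np.array(\[.*\]); D=.*\]); D/C=np.array([.5858,.2292,.1194]); D=np.array([-.422,-.0277,.906]); D/' h.py; grep ^C= h.py
python3 - <<'E'
from h import *
rowto(C-.019*D,RG)
E
```

```text
C=np.array([.5858,.2292,.1194]); D=np.array([-.422,-.0277,.906]); D/=np.linalg.norm(D)
shift [96.7 -7.7  4.2] turn [ 0.96 -0.08 -0.45] | rows>= 1.5533960890646148 0.09901734275053833
```

Request:
{"api": "drive_tool", "payload": {
  "moves": [
    [1,0,-7.7,4.2,1,0,-0.5],
    [1,20,0,0,0,0,0],
    [1,20,0,0,0,0,0]
  ]
}}

```text
clock: 3.52
tool_pos: [0.5704, 0.2241, 0.1548]
ee_rot: [0.014, 0.537, 0.005, 0.843]
wrist_force: [0.1, 0.1, 0.3]
opening: 0.0856
```

Run:
```python
from h import *
rowto(C-.019*D,RG)
```

```text
shift [57.7  4.2 -1.1] turn [-0.33  0.03  0.2 ] | rows>= 0.9254305050408547 0.03675254555235294
```

Request:
{"api": "drive_tool", "payload": {
  "moves": [
    [1,10,4.2,-1.1,-0.3,0,0.2],
    [1,0,0,0,0,0,0]
  ]
}}

```text
clock: 3.78
tool_pos: [0.5732, 0.2266, 0.1441]
ee_rot: [0.014, 0.538, 0.006, 0.843]
wrist_force: [0.6, -0.2, 0.4]
opening: 0.0855
```

Run:
```python
from h import *
rowto(C-.019*D,RG)
```

```text
shift [46.7  2.   1. ] turn [-0.18 -0.1   0.13] | rows>= 0.7484587163369821 0.022943784651377596
```

Request:
{"api": "drive_tool", "payload": {
  "moves": [
    [1,12,2,1,0,0,0],
    [1,12,0,0,0,0,0],
    [1,12,0,0,0,0,0],
    [1,10,0,0,0,0,0],
    [1,0,0,0,0,0,0]
  ]
}}

```text
clock: 4.4
tool_pos: [0.5952, 0.2298, 0.101]
ee_rot: [0.014, 0.538, 0.006, 0.843]
wrist_force: [-0.4, -0.5, 0.0]
opening: 0.0858
```

Run:
```python
from h import *
rowto(C-.019*D,RG)
```

```text
shift [-1.7 -0.1 -0.7] turn [-0.21 -0.04  0.13] | rows>= 0.02938279458292371 0.023057962605468784
```

Request:
{"api": "drive_tool", "payload": {
  "moves": [
    [-1,-2,0,-0.7,0,0,0],
    [-1,0,0,0,0,0,0],
    [-1,0,0,0,0,0,0],
    [-1,0,0,0,0,0,0],
    [-1,0,0,0,0,0,0],
    [-1,0,0,0,0,0,0]
  ],
  "force": 80
}}

```text
clock: 5.15
tool_pos: [0.5929, 0.2298, 0.1031]
ee_rot: [0.014, 0.538, 0.006, 0.843]
wrist_force: [0.0, 0.1, -0.9]
opening: 0.0364
```

Request:
{"api": "drive_tool", "payload": {
  "moves": [
    [-1,-4,0,0,0,0,0],
    [-1,-8,0,0,0,0,0],
    [-1,-14,0,0,0,0,0],
    [-1,-14,0,0,0,0,0],
    [-1,-14,0,0,0,0,0],
    [-1,-14,0,0,0,0,0],
    [-1,-14,0,0,0,0,0],
    [-1,-14,0,0,0,0,0]
  ]
}}

```text
clock: 6.15
tool_pos: [0.5461, 0.2264, 0.1929]
ee_rot: [0.013, 0.541, 0.006, 0.841]
wrist_force: [0.8, 0.7, -6.3]
opening: 0.0363
```

Run:
```python
from h import *
p,d=grab('side'); cv2.imwrite('pics/side2.png',p)
```

```text
(no output)
```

View pics/side2.png

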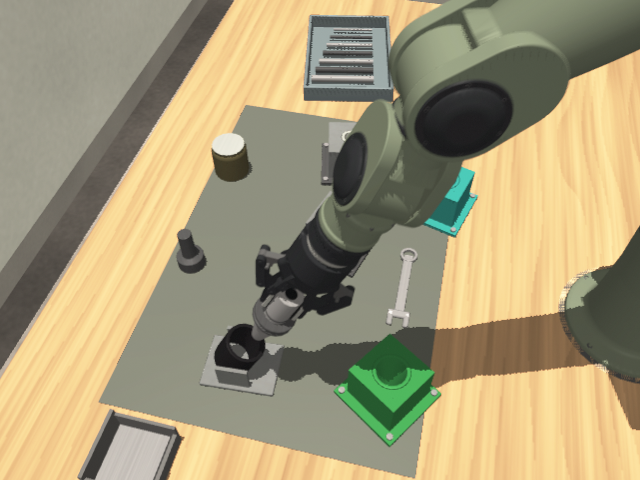

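The side view shows the chuck clear of the pot and held in line with the fingers. The empty pot is at (243,350), and the cutter stands undisturbed at (188,250). Next I'll carry the chuck over.

Run:
```python
from h import *
plan(np.array([MOUTH[0],MOUTH[1],.225]),RU,12,-1)
```

```text
[[-1.0, -4.0, -23.0, -1.0, -0.0, 2.0, -0.1], [-1.0, -4.0, -23.0, -1.0, -0.0, 2.0, -0.1], [-1.0, -4.0, -23.0, -1.0, -0.0, 2.0, -0.1], [-1.0, -4.0, -23.0, -1.0, -0.0, 2.0, -0.1], [-1.0, -3.0, -23.0, -1.0, -0.0, 2.0, -0.1], [-1.0, -3.0, -23.0, -1.0, -0.0, 2.0, -0.1], [-1.0, -3.0, -23.0, -2.0, -0.0, 2.0, -0.1], [-1.0, -3.0, -23.0, -2.0, -0.0, 2.0, -0.1]]
[[-1.0, -3.0, -23.0, -2.0, -0.0, 2.0, -0.1], [-1.0, -3.0, -23.0, -2.0, -0.0, 2.0, -0.1], [-1.0, -3.0, -23.0, -2.0, -0.0, 2.0, -0.1], [-1.0, -3.0, -23.0, -2.0, -0.0, 2.0, -0.1]]
```

Request:
{"api": "drive_tool", "payload": {
  "moves": [
    [-1,-8,-12,-1,0,1,0],
    [-1,-6,-23,-1,0,2,-0.1],
    [-1,-4,-23,-1,0,2,-0.1],
    [-1,-4,-23,-1,0,2,-0.1],
    [-1,-3,-23,-1,0,2,-0.1],
    [-1,-3,-23,-1,0,2,-0.1],
    [-1,-3,-23,-2,0,2,-0.1],
    [-1,-3,-23,-2,0,2,-0.1]
  ]
}}

```text
clock: 7.2
tool_pos: [0.5248, 0.0489, 0.2237]
ee_rot: [0.007, 0.646, 0.004, 0.763]
wrist_force: [-0.6, 0.5, -6.3]
opening: 0.0366
```

Run:
```python
from h import *
plan(np.array([MOUTH[0],MOUTH[1],.225]),RU,7,-1)
```

```text
[[-1.0, -1.0, -15.0, -1.0, -0.0, 1.4, -0.1], [-1.0, -0.0, -15.0, -1.0, -0.0, 1.4, -0.1], [-1.0, -0.0, -15.0, -1.0, -0.0, 1.4, -0.1], [-1.0, -0.0, -15.0, -1.0, -0.0, 1.4, -0.1], [-1.0, -0.0, -15.0, -1.0, -0.0, 1.4, -0.1], [-1.0, -0.0, -15.0, -1.0, -0.0, 1.4, -0.1], [-1.0, -0.0, -15.0, -1.0, -0.0, 1.4, -0.1]]
```

Request:
{"api": "drive_tool", "payload": {
  "moves": [
    [-1,-1,-15,-1,0,1.4,-0.1],
    [-1,0,-15,-1,0,1.4,-0.1],
    [-1,0,-15,-1,0,1.4,-0.1],
    [-1,0,-15,-1,0,1.4,-0.1],
    [-1,0,-15,-1,0,1.4,-0.1],
    [-1,0,-13,-1,0,1.4,-0.1],
    [-1,0,-8,-1,0,1,-0.1],
    [-1,0,0,0,0,0,0]
  ]
}}

```text
clock: 8.2
tool_pos: [0.519, -0.0539, 0.2234]
ee_rot: [0.003, 0.709, -0.001, 0.705]
wrist_force: [0.1, -0.2, -5.9]
opening: 0.0366
```

Run:
```python
from h import *
print(r.state()['q'].round(3)); p0,R0=cur(); print(p0,R0.as_matrix()[:,0])
rowto(np.array([MOUTH[0],MOUTH[1],.225]),RU)
for n in('side','top','wrist'):
    p,d=grab(n); cv2.imwrite(f'pics/{n}3.png',p)
# fit chuck using side cloud
for n in ('side','wrist'):
    p,W=cloud(n); q=W.reshape(-1,3); q=q[np.isfinite(q).all(1)]
    x=R0.as_matrix()[:,0]; m=p0-.019*x
    v=q-m; h=v@x; rho=np.linalg.norm(v-h[:,None]*x,axis=1)
    s=q[(h>.046)&(h<.11)&(rho<.035)]
    print(n,len(s))
    def f(a):
        d=np.r_[a[2],a[3],-1]; d/=np.linalg.norm(d); c=m+np.r_[a[0],a[1],0]; v=s-c; h=v@d-a[4]; rho=np.linalg.norm(v-h[:,None]*d,axis=1)
        return rho-(.010+.013*np.clip((.106-h)/.06,0,1))
    if len(s)>50:
        o=least_squares(lambda a:np.r_[f(np.r_[a,0]),a[2:]*.05],np.r_[0,0,-x[0]/x[2],-x[1]/x[2]],loss='soft_l1',f_scale=.001)
        a=o.x; print('offset at mid-nose mm',a[:2]*1e3,'slopes',a[2:],'tip xy',m[:2]+a[:2]+.106*a[2:],np.median(abs(f(np.r_[a,0]))), 'lowest',np.percentile(s[:,2],1))
```

```text
[-0.245  0.284 -0.273  1.02   0.     1.331]
[ 0.51901496 -0.05394328  0.22344331] [-0.00537695  0.00168024 -0.99998413]
shift [-1.6 -0.6  0.5] turn [-0.31 -0.31 -0.1 ] | rows>= 0.027566923443699556 0.041807894189835416
side 282
offset at mid-nose mm [-1.25179585 -0.64517243] slopes [-0.00372448  0.00623543] tip xy [ 0.51747053 -0.05395942] 0.00042939642956868473 lowest 0.13594665911704282
wrist 0
```

View pics/side3.png

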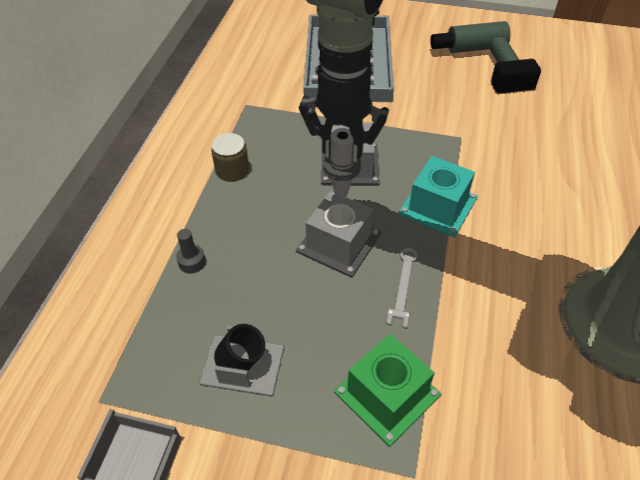

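View pics/wrist3.png

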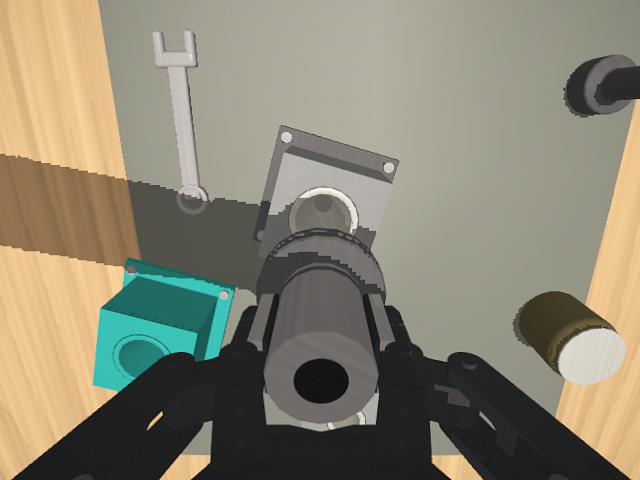

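The chuck hangs upright above the large bore, with the tip at about (341,200) in side and the ring at (340,215). It is within about 1 mm of the bore axis. I'll correct the small tilt and lower in steps.

Request:
{"api": "drive_tool", "payload": {
  "moves": [
    [-1,8,-0.6,0.8,-0.3,-0.3,-0.1],
    [-1,12,0,0,0,0,0],
    [-1,12,0,0,0,0,0],
    [-1,12,0,0,0,0,0],
    [-1,12,0,0,0,0,0],
    [-1,10,0,0,0,0,0],
    [-1,4,0,0,0,0,0],
    [-1,0,0,0,0,0,0]
  ]
}}

```text
clock: 9.35
tool_pos: [0.5184, -0.0522, 0.1477]
ee_rot: [-0.001, 0.707, 0.001, 0.707]
wrist_force: [0.2, 0.5, -5.9]
opening: 0.0369
```

Run:
```python
from h import *
s=r.state();print(s['wrist_force'],s['torque']);rowto(np.array([MOUTH[0],MOUTH[1],.1075]),RU)
p,d=grab('side'); cv2.imwrite('pics/side4.png',cv2.resize(p[100:280,240:440],None,fx=3,fy=3,interpolation=2))
```

```text
[ 0.22177022  0.49567207 -5.92724481] [-0.05232012 -0.03176852 -0.04128972]
shift [40.2 -2.3  1.2] turn [ 0.18 -0.06 -0.04] | rows>= 0.6437754570880582 0.018403190244158124
```

View pics/side4.png

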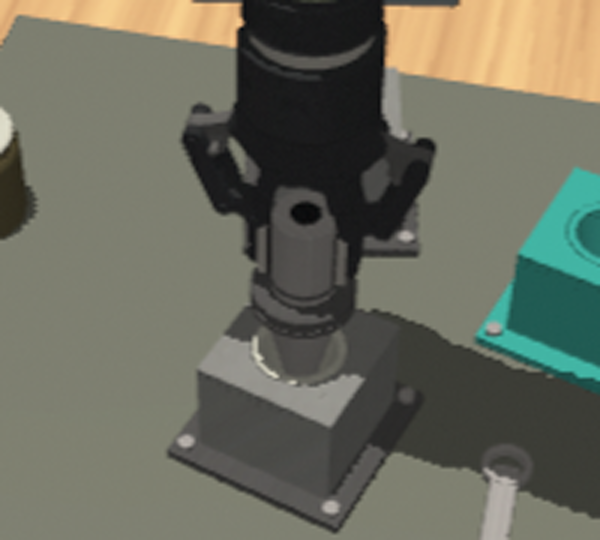

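The taper is 20 mm into the mouth, free of contact. I'll take out the small drift and continue.

Request:
{"api": "drive_tool", "payload": {
  "moves": [
    [-1,3,-2.1,1.2,0.2,0,0],
    [-1,6,0,0,0,0,0],
    [-1,6,0,0,0,0,0],
    [-1,6,0,0,0,0,0]
  ]
}}

```text
clock: 9.9
tool_pos: [0.5211, -0.0549, 0.127]
ee_rot: [0.0, 0.706, -0.0, 0.708]
wrist_force: [-0.2, 0.6, -5.7]
opening: 0.0364
```

Run:
```python
from h import *
s=r.state();print(s['wrist_force'],s['torque']);rowto(np.array([MOUTH[0],MOUTH[1],.1075]),RU)
```

```text
[-0.2069113   0.59818412 -5.72148533] [ 0.02063087 -0.01201373  0.00740587]
shift [19.5  0.4 -1.7] turn [-0.04  0.15  0.01] | rows>= 0.3132387451258686 0.0142590770649201
```

Request:
{"api": "drive_tool", "payload": {
  "moves": [
    [-1,3,0.3,-1.2,0,0.15,0],
    [-1,4,0,0,0,0,0],
    [-1,3,0,0,0,0,0],
    [-1,0,0,0,0,0,0]
  ]
}}

```text
clock: 10.4
tool_pos: [0.5193, -0.0544, 0.1155]
ee_rot: [0.0, 0.708, -0.0, 0.707]
wrist_force: [-0.4, 0.5, -6.0]
opening: 0.0367
```

Run:
```python
from h import *
s=r.state();print(s['wrist_force'],s['torque']);rowto(np.array([MOUTH[0],MOUTH[1],.1075]),RU)
```

```text
[-0.41248435  0.48383314 -5.98220266] [-0.00453985 -0.00816989  0.00775971]
shift [ 8.  -0.1  0.2] turn [-0.03 -0.1  -0.01] | rows>= 0.12884478469570337 0.00938830356630873
```

Request:
{"api": "drive_tool", "payload": {
  "moves": [
    [-1,2,0,0,0,0,0],
    [-1,2,0,0,0,0,0],
    [-1,1,0,0,0,0,0],
    [-1,0,0,0,0,0,0]
  ]
}}

```text
clock: 10.9
tool_pos: [0.5197, -0.0545, 0.1106]
ee_rot: [0.0, 0.707, -0.0, 0.707]
wrist_force: [-0.2, -0.0, -5.2]
opening: 0.0368
```

Run:
```python
from h import *
s=r.state();print(s['wrist_force'],s['torque']);rowto(np.array([MOUTH[0],MOUTH[1],.1075]),RU)
```

```text
[-0.21987451 -0.02255447 -5.19149009] [-0.00857954  0.01517943  0.04058963]
shift [ 3.1 -0.  -0.2] turn [-0.03 -0.04 -0.  ] | rows>= 0.04950156906630755 0.004793781352243754
```

Request:
{"api": "drive_tool", "payload": {
  "moves": [
    [-1,1,0,0,0,0,0],
    [-1,1,0,0,0,0,0],
    [-1,1,0,0,0,0,0]
  ]
}}

```text
clock: 11.28
tool_pos: [0.52, -0.0545, 0.1082]
ee_rot: [0.0, 0.707, -0.0, 0.707]
wrist_force: [-2.8, 1.3, 4.9]
opening: 0.0364
```

Run:
```python
from h import *
s=r.state();print(s['wrist_force'],s['torque']);rowto(np.array([MOUTH[0],MOUTH[1],.1075]),RU)
```

```text
[-2.77453307  1.33936895  4.93960013] [0.18480079 0.83711937 0.00908685]
shift [ 0.7  0.  -0.5] turn [-0.03  0.01  0.01] | rows>= 0.014357741282939858 0.0026592394671494752
```

Contact has begun. The side force asks for a nudge in −x, so I'll yield that way while pressing down.

Request:
{"api": "drive_tool", "payload": {
  "moves": [
    [-1,0.6,0,-0.5,0,0,0],
    [-1,0.6,0,0,0,0,0],
    [-1,0,0,0,0,0,0]
  ]
}}

```text
clock: 11.65
tool_pos: [0.5199, -0.0545, 0.1082]
ee_rot: [-0.0, 0.707, -0.0, 0.708]
wrist_force: [-1.3, 0.2, -2.6]
opening: 0.0367
```

Run:
```python
from h import *
s=r.state();print(s['wrist_force'],s['torque']);rowto(np.array([MOUTH[0],MOUTH[1],.1075]),RU)
```

```text
[-1.25316513  0.23628297 -2.55253244] [0.02393667 0.25422593 0.01456655]
shift [ 0.7 -0.  -0.4] turn [-0.01  0.09  0.03] | rows>= 0.013503968635820493 0.008770029620949964
```

Request:
{"api": "drive_tool", "payload": {
  "moves": [
    [-1,2,0,-0.4,0,0,0],
    [-1,2,0,-0.2,0,0,0]
  ]
}}

```text
clock: 11.9
tool_pos: [0.52, -0.0545, 0.1079]
ee_rot: [-0.0, 0.706, -0.0, 0.708]
wrist_force: [-7.6, 2.1, 22.7]
opening: 0.0364
```

Run:
```python
from h import *
s=r.state();print(s['wrist_force'],s['torque']);rowto(np.array([MOUTH[0],MOUTH[1],.1075]),RU)
p,d=grab('side'); cv2.imwrite('pics/side5.png',cv2.resize(p[140:280,260:420],None,fx=5,fy=4.2,interpolation=2))
p,d=grab('wrist'); cv2.imwrite('pics/wrist5.png',p)
for n in('side','wrist'):
    p,W=cloud(n); q=W.reshape(-1,3); q=q[np.isfinite(q).all(1)]
    m=np.r_[MOUTH[:2],MOUTH[2]+.046]; d=np.r_[0,0,1.]
    rho=np.hypot(*(q[:,:2]-m[:2]).T)
    f=q[(rho>.021)&(rho<.029)&(q[:,2]>.085)&(q[:,2]<.11)]; b=q[(rho>.034)&(rho<.042)&(q[:,2]>.07)&(q[:,2]<.088)]; e=q[(rho<.017)&(q[:,2]>.145)&(q[:,2]<.165)]
    for nm,t in(('flange top',f),('block',b),('end',e)): print(n,nm,len(t),np.percentile(t[:,2],[10,50,90]).round(4) if len(t) else '')
```

```text
[-7.62378396  2.13934696 22.68866109] [0.44075818 2.31337309 0.03036995]
shift [ 0.4  0.  -0.5] turn [0.01 0.23 0.07] | rows>= 0.009598371250434815 0.02203039935646301
side flange top 191 [0.092  0.0969 0.0986]
side block 318 [0.0764 0.0782 0.0801]
side end 220 [0.1512 0.153  0.1549]
wrist flange top 2596 [0.0968 0.0976 0.0983]
wrist block 4273 [0.0778 0.0786 0.0793]
wrist end 6895 [0.1529 0.1536 0.1543]
```

View pics/side5.png

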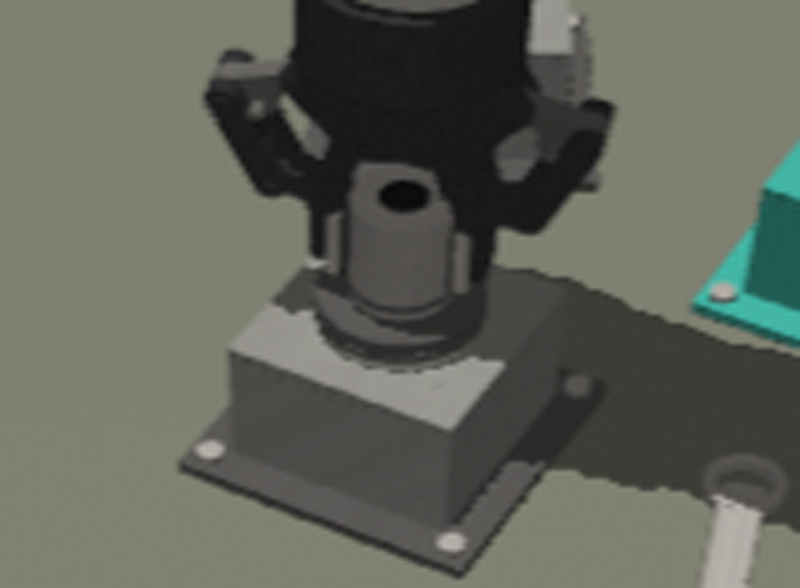

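View pics/wrist5.png

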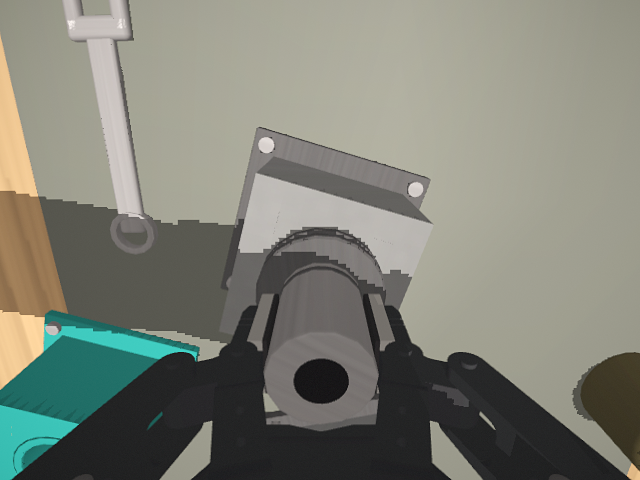

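Flange top and nose end measure about 1 mm high relative to the block (19 and 75 mm, against 18 and 74), with a −x side force. I'll ease over in −x, untilt, then press again.

Request:
{"api": "drive_tool", "payload": {
  "moves": [
    [-1,-0.5,0,-0.8,0,0.2,0],
    [-1,0,0,-0.8,0,0.1,0],
    [-1,1,0,0,0,0,0],
    [-1,1.5,0,0,0,0,0],
    [-1,1.5,0,0,0,0,0]
  ]
}}

```text
clock: 12.62
tool_pos: [0.52, -0.0545, 0.108]
ee_rot: [-0.001, 0.706, -0.0, 0.708]
wrist_force: [-5.2, 0.8, 16.5]
opening: 0.0366
```

Run:
```python
from h import *
s=r.state();print(s['wrist_force'],s['torque']);rowto(np.array([MOUTH[0],MOUTH[1],.1075]),RU)
```

```text
[-5.21563352  0.81053105 16.51656737] [0.39215542 1.48526776 0.03444097]
shift [ 0.5  0.  -0.5] turn [0.03 0.16 0.09] | rows>= 0.011087996434515319 0.01695714810066574
```

Request:
{"api": "drive_tool", "payload": {
  "moves": [
    [-1,2,0,-2,0,0.5,0],
    [-1,3,0,-2,0,0.5,0],
    [-1,3,0,-2,0,0.4,0]
  ]
}}

```text
clock: 13.0
tool_pos: [0.5202, -0.0545, 0.1078]
ee_rot: [-0.001, 0.71, -0.0, 0.705]
wrist_force: [-6.2, 2.5, 22.3]
opening: 0.0364
```

Run:
```python
from h import *
s=r.state();print(s['wrist_force'],s['torque']);rowto(np.array([MOUTH[0],MOUTH[1],.1075]),RU)
```

```text
[-6.23364885  2.51032706 22.30939254] [ 0.60145475  0.67081105 -0.07026391]
shift [ 0.3 -0.  -0.7] turn [ 0.06 -0.42  0.08] | rows>= 0.012909628168802966 0.04005531072965691
```

Request:
{"api": "drive_tool", "payload": {
  "moves": [
    [-1,3,0,-1,0,-0.4,0],
    [-1,4,0,-0.5,0,-0.1,0],
    [-1,5,0,-0.5,0,0,0]
  ]
}}

```text
clock: 13.38
tool_pos: [0.52, -0.0546, 0.1076]
ee_rot: [-0.002, 0.704, -0.001, 0.71]
wrist_force: [-13.4, 4.1, 52.4]
opening: 0.0367
```

Run:
```python
from h import *
s=r.state();print(s['wrist_force'],s['torque']);rowto(np.array([MOUTH[0],MOUTH[1],.1075]),RU)
p,d=grab('side');p,d=grab('wrist')
for n in('side','wrist'):
    p,W=cloud(n); q=W.reshape(-1,3); q=q[np.isfinite(q).all(1)]
    m=np.r_[MOUTH[:2],MOUTH[2]+.046]
    rho=np.hypot(*(q[:,:2]-m[:2]).T)
    f=q[(rho>.021)&(rho<.029)&(q[:,2]>.085)&(q[:,2]<.11)]; b=q[(rho>.034)&(rho<.042)&(q[:,2]>.07)&(q[:,2]<.088)]; e=q[(rho<.017)&(q[:,2]>.145)&(q[:,2]<.165)]
    for nm,t in(('flange top',f),('block',b),('end',e)): print(n,nm,len(t),np.percentile(t[:,2],[10,50,90]).round(4))
    A=np.c_[e,np.ones(len(e))]; co=np.linalg.lstsq(np.c_[e[:,:2],np.ones(len(e))],e[:,2],rcond=None)[0]; print('end slope deg',np.degrees(co[:2]))
    co=np.linalg.lstsq(np.c_[b[:,:2],np.ones(len(b))],b[:,2],rcond=None)[0]; print('block slope deg',np.degrees(co[:2]), 'block z at centre',co@np.r_[MOUTH[:2],1])
```

```text
[-13.41626327   4.05827757  52.39403978] [1.03002265 4.36113693 0.03816688]
shift [ 0.1  0.1 -0.5] turn [0.12 0.5  0.21] | rows>= 0.008672261170913912 0.05241134042817351
side flange top 202 [0.0915 0.0965 0.0985]
side block 324 [0.076  0.078  0.0798]
side end 223 [0.151  0.1528 0.1546]
end slope deg [ 0.89640409 -2.4419731 ]
block slope deg [-0.3383129  -0.52213891] block z at centre 0.07809249756555658
wrist flange top 2588 [0.0966 0.0974 0.0981]
wrist block 4273 [0.0778 0.0786 0.0794]
wrist end 6870 [0.1527 0.1534 0.1541]
end slope deg [0.11421082 0.00294511]
block slope deg [ 0.00260467 -0.06855177] block z at centre 0.07862061723264452
```

Under about 52 N the chuck does not go any deeper and stands upright to about 0.1°, so it is home. I'll unload, then open.

Request:
{"api": "drive_tool", "payload": {
  "moves": [
    [-1,0,0,0,0,0,0],
    [-1,0,0,-0.3,0,0.2,0],
    [-1,0,0,-0.3,0,0.2,0],
    [-1,0,0,0,0,0,0]
  ]
}}

```text
clock: 13.98
tool_pos: [0.5198, -0.0545, 0.1082]
ee_rot: [-0.002, 0.706, -0.001, 0.708]
wrist_force: [-1.3, 1.5, 5.8]
opening: 0.0364
```

Run:
```python
from h import *
s=r.state();print(s['wrist_force'],s['torque']);rowto(np.array([MOUTH[0],MOUTH[1],.1075]),RU)
```

```text
[-1.34632825  1.46983318  5.75070252] [ 0.30539122  0.54248735 -0.00890965]
shift [ 0.7 -0.  -0.3] turn [0.12 0.15 0.21] | rows>= 0.013016570231823378 0.026451656537941282
```

Request:
{"api": "drive_tool", "payload": {
  "moves": [
    [0.2,0,0,0,0,0,0],
    [0.6,0,0,0,0,0,0],
    [1,0,0,0,0,0,0],
    [1,0,0,0,0,0,0],
    [1,0,0,0,0,0,0],
    [1,0,0,0,0,0,0]
  ]
}}

```text
clock: 14.72
tool_pos: [0.5198, -0.0551, 0.1073]
ee_rot: [-0.002, 0.706, -0.001, 0.708]
wrist_force: [0.1, 0.5, -0.3]
opening: 0.0856
```

Run:
```python
from h import *
p,d=grab('wrist'); cv2.imwrite('pics/wrist6.png',p)
p,W=cloud('wrist'); q=W.reshape(-1,3); q=q[np.isfinite(q).all(1)]
rho=np.hypot(*(q[:,:2]-MOUTH[:2]).T)
f=q[(rho>.021)&(rho<.029)&(q[:,2]>.085)&(q[:,2]<.11)]; b=q[(rho>.034)&(rho<.042)&(q[:,2]>.07)&(q[:,2]<.088)]; e=q[(rho<.017)&(q[:,2]>.145)&(q[:,2]<.165)]
for t in (f,b,e): print(len(t),np.median(t[:,2]))
```

```text
3521 0.0979563223478265
4657 0.07860485787474072
6981 0.15397007910144872
```

View pics/wrist6.png

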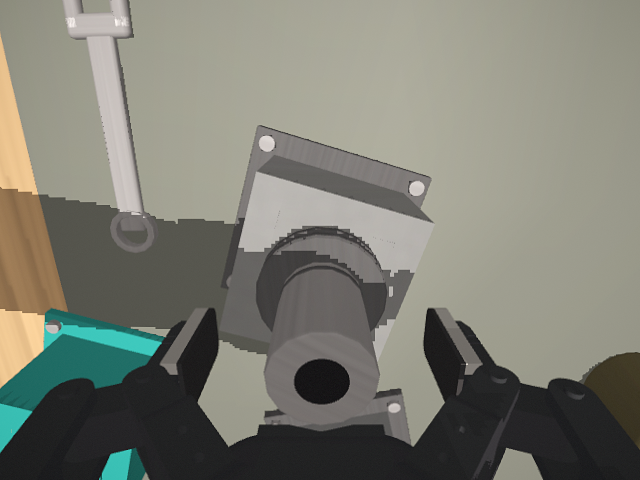

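Released. The nose end reads z = 154.0 mm and the flange top 98.0 mm, which are exactly the nominal fully-home heights (80 + 74 and 80 + 18). I'll retreat straight up and check.

Request:
{"api": "drive_tool", "payload": {
  "moves": [
    [1,-8,0,0,0,0,0],
    [1,-15,0,0,0,0,0],
    [1,-20,0,0,0,0,0],
    [1,-25,0,0,0,0,0],
    [1,-25,0,0,0,0,0],
    [1,-25,0,0,0,0,0],
    [1,-10,0,0,0,0,0],
    [1,0,0,0,0,0,0]
  ]
}}

```text
clock: 15.78
tool_pos: [0.5203, -0.0546, 0.246]
ee_rot: [-0.003, 0.705, -0.001, 0.71]
wrist_force: [-0.3, 0.1, -0.3]
opening: 0.0853
```

Run:
```python
from h import *
for n in ('side','wrist'):
    p,d=grab(n); cv2.imwrite(f'pics/{n}7.png',p)
    p,W=cloud(n); q=W.reshape(-1,3); q=q[np.isfinite(q).all(1)]
    rho=np.hypot(*(q[:,:2]-MOUTH[:2]).T)
    f=q[(rho>.021)&(rho<.029)&(q[:,2]>.094)&(q[:,2]<.11)]; b=q[(rho>.034)&(rho<.042)&(q[:,2]>.07)&(q[:,2]<.088)]; e=q[(rho<.017)&(q[:,2]>.145)&(q[:,2]<.165)]
    for t in (f,b,e): print(n,len(t),np.median(t[:,2]) if len(t) else '')
    s=q[(rho<.04)&(q[:,2]>.087)&(q[:,2]<.162)]
    print(fitchuck(s,np.r_[MOUTH[:2],.126],np.r_[0,0,1.]))
```

```text
side 211 0.0973893870306487
side 318 0.07821614695036899
side 233 0.15342727573607373
(array([ 0.51878096, -0.05539847,  0.12542915]), array([0.00410412, 0.00112617, 0.99999094]), np.float64(0.0007929202353166125))
wrist 1190 0.0979753256611488
wrist 1889 0.07862520682751128
wrist 1820 0.15406567134433596
(array([ 0.51979574, -0.05436703,  0.12601517]), array([9.43321346e-04, 1.49520084e-03, 9.99998437e-01]), np.float64(0.0003398373185939038))
```

View pics/side7.png

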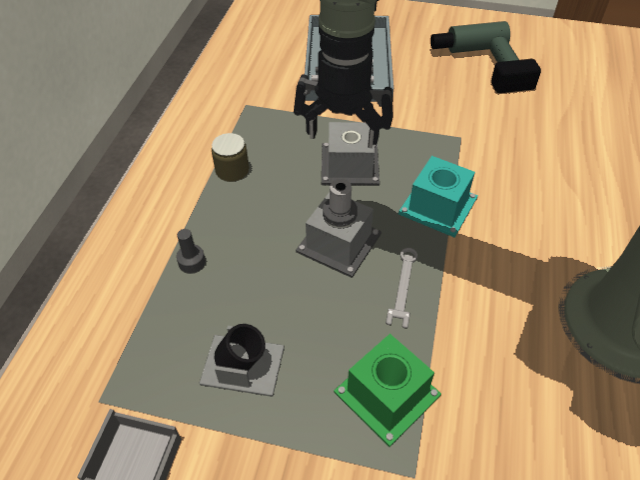

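The side view shows the chuck standing upright in the large-bore block at (340,205). The gripper is clear above it, the pot is empty and the cutter is unmoved at (188,250). I'll hand in.

Run:
```python
from h import *
r.finish_job(); print(r.state()['clock'])
```

```text
the job is handed in; nothing more can be done
the job is handed in; nothing more can be done
```

The chuck is standing upright in the large-bore block, and I handed the job in at about 16 s of the 38 s allowed. I gripped it by the nose, drew it about 100 mm out of the pot along its leaning axis, turned it upright and lowered it into the bore. I pressed until about 52 N on the wrist gave no further travel, then unloaded, opened the gripper and backed straight up.

**Last checks:**
- **Position and tilt:** the wrist camera puts mid-nose at z = 126.0 mm, the nominal fully-home height. It sits within about 0.5 mm of the measured bore centre and tilts about 0.1°.
- **Surroundings:** the cutter, the small-bore block and the green and turquoise look-alikes were not touched. The gripper is clear of everything.

**One disagreement:** measured against the block top as the cameras see it, the chuck reads about 1.3 mm high (75.2–75.4 mm to the nose end, nominal 74). Both cameras place the block top 1.4–1.8 mm below its stated 80 mm, so this may be a measuring bias. The chuck did sit about 0.6 mm lower while I was pressing on it than after release. I judged it home because it would go no deeper under load.

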